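# Start the fettling bench extraction and open its damper fully

### The job

Get the dust extraction running for fettling: press the green start button of the fan starter until it latches in, while the damper is still shut, and after that push the red-gripped damper lever on the duct past its half-open click to the fully open stop at the green mark, where it stays when you let go. Pick nothing up, keep off the red stop button, and leave the bottles, knife and vessels where they are.

Things in the scene. Friction and masses are not known exactly. Their poses are not given: they have to be found in the camera images.
- extractor: Fixed dust extractor: grey box with grille top (120 mm high), round 100 mm duct to its left, damper lever at the duct's near side. Origin: on the table below the lever pivot; x away from the robot (yaw -0.05 to 0.20), y along the duct away from the box, z up. In this frame the box spans x 0 to 260, y -500 to -140 mm, the duct x 30 to 130 mm, top 131 mm.
- damper_lever (a joint): Lever angle, rad: 0 = shut, where it starts (leans 0.70 to the extractor's +y), 0.70 = half open, upright, held by a sprung notch, 1.40 = fully open stop (leans 0.70 to -y). Leaving shut, and leaving the notch, takes about 8 N at the grip; in between the spring runs it on into the notch. Past 1.25 the spring pulls it to the stop and keeps it; let go short of that it falls back.
- lever_pivot (a point): The lever's pivot, 75 mm above the table, on the extractor's z axis (fixed). The lever swings in the extractor's plane x = 0. The steel quadrant plate close behind it (x 7 to 15 mm) reaches 170 mm above the table, with a red stud at shut, yellow at half open and green at fully open.
- lever_grip (a point): Middle of the lever's red grip, 135 mm from the pivot; moves with the lever. The grip is a round bar of 26 mm diameter, from 98 to 168 mm from the pivot; below it a flat steel bar 16 mm wide. Grip middle is 178 mm above the table at both ends of the swing, 210 mm upright; the lever's tip 204 and 243 mm.
- starter: Fixed two-button fan starter box, grey with a yellow cover, 78 (x) x 136 (y) x 64 mm high, on the table in front of the extractor's box. Origin: centre of its underside; yaw -0.3 to 0.3 rad. Green start button at y +32 mm, red mushroom stop button at y -32 mm.
- start_top (a point): Centre of the top face of the green start button, 82 mm above the table when out: a flat cap of 30 mm diameter standing 13 mm above a black bezel.
- start_button (a joint): Travel of the green button in m: 0 = out, 0.007 = fully in, pressed straight down. It resists with 5 N at first, then less and less; past 5 mm it snaps in by itself and stays latched in.
- stop_top (a point): Centre of the top face of the red mushroom stop button (34 mm diameter, 86 mm above the table), 64 mm from the green one. Not to be pressed.
- stop_button (a joint): Travel of the red stop button in m: 0 = out, 0.006 = in; it springs back (2.4 to 6 N).
- bottle_a: Loose unfired cream porcelain bottle on the grille, 78 mm widest diameter, 137 mm tall, narrow neck; origin: centre of its underside. Leave alone.
- bottle_b: A second bottle like bottle_a, also on the grille. Leave alone.
- beaker: Loose cream beaker on the table, 66 mm diameter, 85 mm tall; origin: centre of its underside. Leave alone.
- slip_jar: Loose clear jar with a white cap on the table, 64 mm diameter, 90 mm tall; origin: centre of its underside. Leave alone.
- bowl: Loose blue bowl on the table, 120 mm diameter, 50 mm tall; origin: centre of its underside. Leave alone.
- fettling_knife: Loose fettling knife lying on the table, 205 mm long, 11 mm high, wooden handle and narrow steel blade; origin: at the ferrule, near its middle. Leave alone.
Not all that is in view belongs to the job. What is shaped like the starter but turquoise is not meant.

How it is judged:
By the outcome, as a careful person would: the job done as asked, in the order asked, and still so for the second after the job is handed in, with the robot touching nothing.
It also fails if it takes over 48 s, if anything falls off the work surface, if the arm or the gripper's body presses on something with over 40 N, if the wrist force passes 120 N, or if a joint passes its speed limit or range.

### The arm

A 7-joint arm with a two-finger parallel gripper is mounted at the origin on the work surface. World frame = base frame: x ahead of the robot, y to its left, z up, the work surface at z = 0. Lengths are in mm, angles in rad, forces in N, time in s.
With the tool pointing down it reaches from about 400 to 900 mm from the base axis. Payload 5.6 kg.
Tool frame: the origin (TCP) lies midway between the tips of the shut fingers; the grasp point (between the pads) lies 19 mm behind it; z points along the fingers, y is the line along which they close (so a half turn about z gives the same grasp; the last joint's range is limited). The gripper opens to 92 mm and grips with 3 to 60 N. Pads are 20 mm wide; open, the fingers measure 128 mm over their backs; the gripper's body (75 mm by 189 mm) begins 69 mm behind the grasp point.
Start: joints at [-1.333, 0.468, -0.012, 1.603, 0.006, 1.071, -0.056], TCP at [180.172, 624.537, 214.592] pointing down, gripper open.
Joint ranges: [-2.53, 2.53], [-0.31, 2.02], [-1.57, 1.55], [0.28, 2.44], [-1.29, 4.43], [0.15, 1.84], [-2.92, 2.92]. Speed limits (rad/s): [2.57, 2.57, 3.14, 3.14, 3.14, 3.14, 3.14].

### API

Orientations are given as a rotation vector (axis times angle).
In Python, from cell import robot, grip, kin, viewer gives the robot as it stands. Calls block until the motion is done:
- robot.movep(position, orientation): joint-space move of the TCP to a pose.
- robot.servo_line(position, feed=150, rotation=None): straight line of the TCP; rotation=None keeps the orientation; feed is the mean speed in mm/s.
- robot.goto_joints(angles): joint-space move.
- grip(opening, newtons=None): opening from 0.0 (shut) to 1.0 (fully open); newtons is the grip in N (None keeps the last); returns when the fingers have stopped.
- robot.hold(seconds).
- kin.ik(position, orientation): joint angles nearest the present ones, or None.
- robot.observe(): the state.
- viewer.read_camera(name): name is "scene" or "top" or "wrist"; returns the picture (420x560x3 uint8, red, green, blue); there is no depth.
- viewer.camera_info(name): a dict with "camera_matrix" (3x3 intrinsics, pixels), "R" (3x3) and "t" (3): a world point X has camera coordinates R X + t. Camera axes: x right, y down, z forward; pixel columns grow to the right and rows downward; lengths in mm; the calibration is good to about 2 mm. The wrist camera is an equidistant fisheye: a pixel r from the principal point sees the ray r / f radians off the axis. A picture is of the moment at which its call begins: read the wrist's pose just before it. camera_info takes no time and is no camera call; for the wrist camera it gives the pose at the moment of the call.
A pose or a line that the arm cannot do raises robot.IKError and nothing moves.
- robot.job_done(): hands the job in; it is judged then, once.
Trained networks look in the newest picture that a camera, given by its name, has taken for a name from the list of things; names that differ only in an ending like _2 or _b are one class to them, and where a whole thing is asked for, a point or a joint stands for the part that bears it (a point fixed in the world has none). Each returns a list of dicts, best first, with "confidence" (0 to 1); they miss things now and then, are a little off and sometimes report something else, mostly with a low value. They report only what shows in the picture. A call takes as long as a camera call. They do not tell look-alikes from the thing itself.
- viewer.silhouettes(name, camera): "mask" (420x560 bool, what is visible of it).
- viewer.pinpoint(name, camera): "at" ([x, y, z] in mm, in the coordinates of the camera as it stood for that picture, good to about 4 mm: a listed point, or the origin of a listed thing).
The state is a dict: "t": time; "joints": joint angles; "joint_velocities": joint speeds; "joint_torque": joint torques, N m; "tcp_pos": TCP position; "tcp_rot": TCP orientation; "contact_force": force on the tool from outside, world axes, zero at the start; "wrist_torque": the same for the moment, N m; "grip_width": opening from 0.0 (shut) to 1.0 (fully open); "grip_force": force on a finger pad.
Only numpy, scipy, OpenCV 4.12 (cv2) and the standard library are available. Lean on these libraries where they do the work, as an engineer would, in place of code of your own. Each camera call takes 0.05 s, during which the arm holds its last target. There are 200 camera calls.

## Working session

There is one attempt and no reset: what is moved stays moved. The work goes in short steps, each a Python script; the robot and the scene stay as the last script left them, time stands still between calls to the robot, and variables do not carry over. Pictures are saved under pics/ and viewed, at most 10 in all, crops included, and the job is handed in when it is done.

```bash
mkdir -p pics
cat > h.py <<'E'
import numpy as np,cv2
from cell import robot,grip,kin,viewer
def save(n,img): cv2.imwrite('pics/'+n+'.png',img[:,:,::-1])
def w(cam,p,ci=None):
    ci=ci or viewer.camera_info(cam); return np.array(ci['R']).T@(np.array(p)-np.array(ci['t']))
def px(cam,X):
    ci=viewer.camera_info(cam); c=np.array(ci['R'])@np.array(X)+np.array(ci['t']); u=np.array(ci['camera_matrix'])@c; return (u[:2]/u[2]).round()
E
python3 - <<'E'
from h import *
a=viewer.read_camera('scene');b=viewer.read_camera('top')
save('s',a);save('t',b)
for cam in('scene','top'):
  for n in('start_top','stop_top','starter','lever_pivot','lever_grip','extractor','bottle_a','beaker','slip_jar','bowl','fettling_knife'):
    for d in viewer.pinpoint(n,cam)[:3]:
      X=w(cam,d['at']);print(cam,n,round(d['confidence'],2),X.round(),px(cam,X))
E
```

```text
scene start_top 0.66 [828. 154.  81.] [374. 213.]
scene start_top 0.54 [ 429. -169.   83.] [173. 235.]
scene stop_top 0.65 [862.  97.  87.] [378. 233.]
scene stop_top 0.42 [ 434. -229.   85.] [158. 253.]
scene starter 0.93 [846. 121.  -1.] [370. 243.]
scene starter 0.68 [ 434. -199.   -8.] [173. 264.]
scene starter 0.66 [585. 116.  71.] [285. 188.]
scene lever_pivot 0.65 [586. 117.  75.] [286. 187.]
scene lever_grip 0.84 [583. 203. 176.] [302. 141.]
scene lever_grip 0.16 [438. 388.  -3.] [287. 132.]
scene extractor 0.73 [578. 116.   1.] [283. 203.]
scene bottle_a 0.78 [ 648. -280.  116.] [218. 308.]
scene bottle_a 0.75 [ 693. -151.  117.] [269. 271.]
scene beaker 0.76 [415. 252.  -7.] [259. 156.]
scene slip_jar 0.76 [439. 388.   2.] [287. 131.]
scene bowl 0.85 [456.  19.  -1.] [228. 209.]
scene fettling_knife 0.82 [435. 133.   0.] [244. 180.]
scene fettling_knife 0.25 [413. 248.  -8.] [258. 156.]
top start_top 0.65 [ 430. -170.   84.] [337. 281.]
top start_top 0.59 [828. 152.  84.] [220. 146.]
top stop_top 0.46 [ 436. -230.   86.] [358. 278.]
top stop_top 0.41 [857.  95.  86.] [239. 136.]
top starter 0.81 [844. 121.  -2.] [233. 150.]
top starter 0.57 [ 430. -197.    1.] [341. 280.]
top lever_pivot 0.89 [582. 117.  72.] [233. 230.]
top lever_pivot 0.62 [583. 206. 178.] [196. 225.]
top lever_grip 0.79 [587. 207. 180.] [195. 224.]
top lever_grip 0.69 [587. 119.  -1.] [235. 231.]
top extractor 0.83 [585. 117.  -0.] [235. 232.]
top bottle_a 0.89 [ 647. -289.  122.] [378. 200.]
top bottle_a 0.57 [ 688. -155.  119.] [329. 187.]
top bottle_a 0.17 [581. 208. 176.] [195. 226.]
top beaker 0.86 [415. 247.  -3.] [192. 290.]
top slip_jar 0.6 [438. 386.  -1.] [145. 283.]
top bowl 0.66 [453.  17.  -3.] [269. 275.]
top fettling_knife 0.52 [432. 126.  -5.] [233. 283.]
```

View pics/s.png

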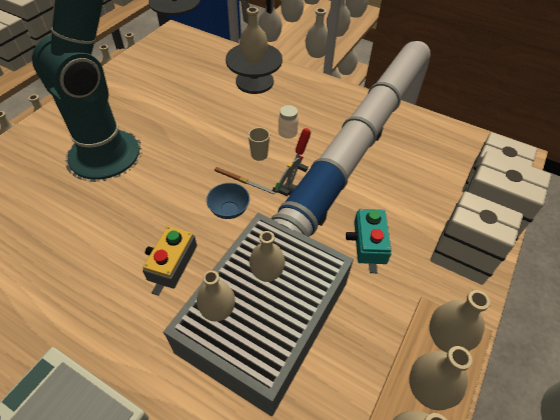

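View pics/t.png

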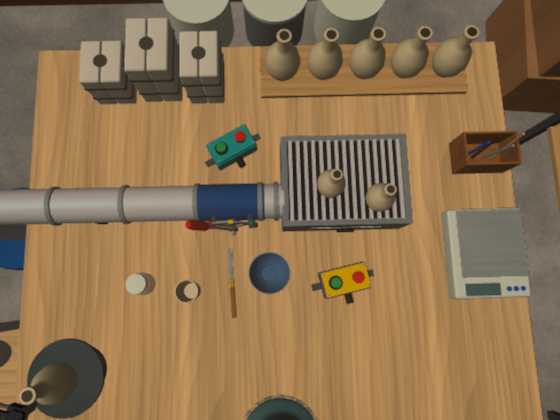

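The yellow starter is at scene (170,255) and top (345,281). Its green button is at top (337,283) and its red one at (358,277).

What could be mistaken for the target:
- **Turquoise starter:** top (233,147), with its green button at (221,147). It is a decoy.
- **Red stop buttons:** top (358,277) and (240,137).

I choose the green button on the yellow box, at about world (430,-170,82). The lever is at top (195,224), leaning to +y. A close crop will check both.

Run:
```python
from h import *
a=viewer.read_camera('scene');b=viewer.read_camera('top')
print([px(c,robot.observe()['tcp_pos']) for c in('scene','top')])
for P in([430,-170,82],[435,-230,86]):
  for img,c in((a,'scene'),(b,'top')): cv2.drawMarker(img,tuple(int(v) for v in px(c,P)),(255,0,255),0,4,1)
for P in([585,117,75],[585,205,178],[585,30,178]):
  for img,c in((a,'scene'),(b,'top')): cv2.drawMarker(img,tuple(int(v) for v in px(c,P)),(255,255,0),0,4,1)
r=lambda i:cv2.resize(i,(400,300),interpolation=cv2.INTER_CUBIC)
save('c1',np.vstack([np.hstack([r(a[210:300,120:240]),r(b[240:330,290:410])]),np.hstack([r(a[120:210,250:370]),r(b[180:270,170:290])])]))
for k in((300,0),(430,-170)):
  pass
from scipy.spatial.transform import Rotation as R
for yaw in(0,np.pi/2,-np.pi/2,.2):
  o=(R.from_euler('z',yaw)*R.from_euler('x',np.pi)).as_rotvec()
  print(yaw,[np.round(q,2) if q is not None else None for q in(kin.ik(p,o) for p in([430,-170,150],[580,270,300],[580,270,180],[580,40,180]))])
print(robot.observe()['tcp_rot'])
```

```text
[array([258.,  16.]), array([ 13., 398.])]
0 [array([-0.49,  0.33,  0.95,  2.15, -0.37,  0.83, -0.88]), array([-0.99,  0.43,  0.7 ,  1.57, -0.29,  1.25, -1.81]), array([-0.97,  0.55,  0.68,  1.7 , -0.39,  1.03, -1.73]), array([-0.75,  0.49,  0.83,  1.85, -0.43,  0.99, -1.31])]
1.5707963267948966 [array([-0.43,  0.31,  0.86,  2.15, -0.32,  0.82,  0.64]), array([-0.82,  0.39,  0.45,  1.56, -0.18,  1.23, -0.34]), array([-0.8 ,  0.5 ,  0.43,  1.68, -0.24,  1.01, -0.29]), array([-0.6 ,  0.43,  0.61,  1.84, -0.29,  0.96,  0.14])]
-1.5707963267948966 [array([-0.73,  0.58,  1.37,  2.16, -0.71,  0.98, -2.11]), array([-0.4 ,  0.39, -0.12,  1.53,  0.05,  1.23,  2.62]), array([-0.35,  0.5 , -0.19,  1.65,  0.11,  1.  ,  2.57]), array([ 0.74,  0.84, -1.32,  1.75,  0.85,  1.27,  2.34])]
0.2 [array([-0.49,  0.33,  0.95,  2.15, -0.37,  0.83, -0.68]), array([-0.97,  0.43,  0.66,  1.57, -0.27,  1.24, -1.63]), array([-0.94,  0.54,  0.63,  1.69, -0.36,  1.03, -1.56]), array([-0.71,  0.47,  0.77,  1.85, -0.39,  0.98, -1.15])]
[4.39847248e-01 3.11058847e+00 5.77442512e-06]
```

View pics/c1.png

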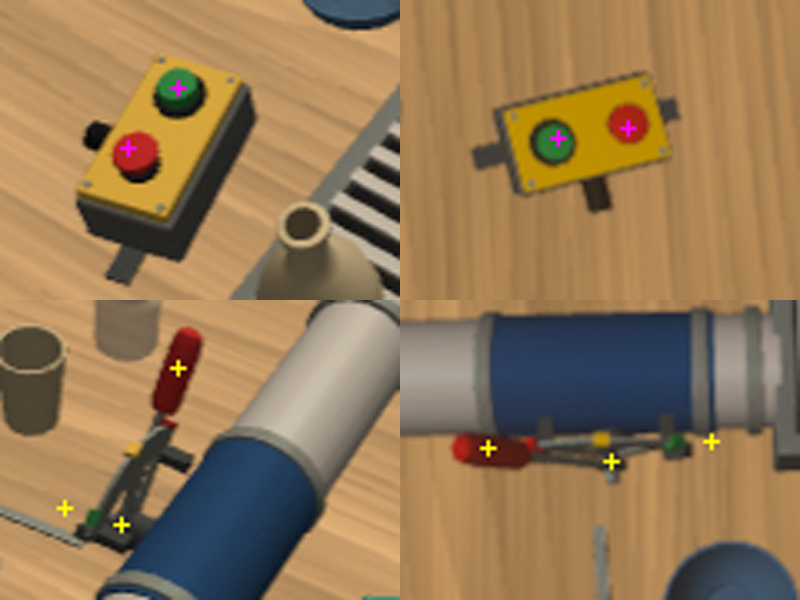

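The crops confirm the choice. The yellow box's green button sits about 1 px left of my marker, so I correct it to (431,-167). The lever's red grip and pivot markers match. The arm will rise, swing over and press.

```bash
cat >> h.py <<'E'
from scipy.spatial.transform import Rotation as Ro
O=(Ro.from_euler('z',np.pi/2)*Ro.from_euler('x',np.pi)).as_rotvec()
def st(m=''):
    s=robot.observe();print(m,round(s['t'],2),np.round(s['tcp_pos'],1),np.round(s['contact_force'],1),np.round(s['joints'],2))
E
python3 - <<'E'
from h import *
p=np.array(robot.observe()['tcp_pos']);robot.servo_line(p+[0,0,170],feed=250);st()
grip(0.0,20)
j=np.array(robot.observe()['joints']);j[0]=0.37;robot.goto_joints(j);st('swung')
robot.movep([431,-167,160],O);st('above')
ci=viewer.camera_info('wrist');save('w1',viewer.read_camera('wrist'))
for n in('start_top','stop_top'):
  for d in viewer.pinpoint(n,'wrist')[:2]: print(n,round(d['confidence'],2),w('wrist',d['at'],ci).round(1))
E
```

```text
2.13 [180.  623.9 383. ] [-0.4 -0.4 -0.9] [-1.34  0.36 -0.    1.38  0.    1.4  -0.05]
swung 6.9 [ 594.2 -263.4  384.6] [-0.2  0.1  0.3] [ 0.37  0.36 -0.    1.38  0.    1.4  -0.05]
above 8.03 [ 432.7 -167.6  161. ] [ 0.1 -0.1  0.4] [ 0.4   0.23 -0.11  2.09  0.04  0.82  0.26]
start_top 0.78 [ 426.6 -162.2   79.7]
```

View pics/w1.png

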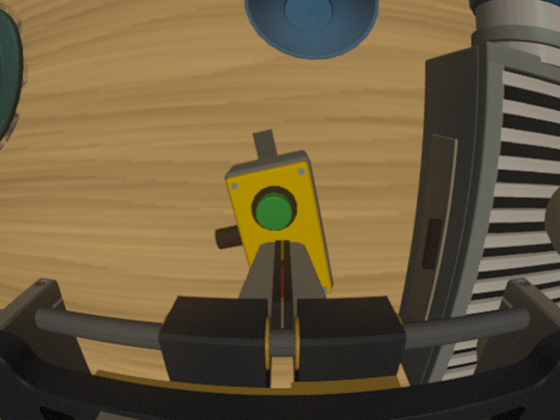

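The wrist view shows the green button at (274,209), ahead of the finger tips at (282,245), with the red button behind the fingers. Averaging the measurements gives (428.5,-165). I'll press in small steps from there.

Run:
```python
from h import *
robot.servo_line([428.5,-165,92],feed=120);st()
for z in range(84,70,-2):
  robot.servo_line([428.5,-165,z],feed=30);s=robot.observe();f=s['contact_force'];print(z,s['tcp_pos'][2].round(1) if hasattr(s['tcp_pos'][2],'round') else s['tcp_pos'][2],np.round(f,1))
  if f[2]>14: break
robot.servo_line([428.5,-165,160],feed=150);st()
ci=viewer.camera_info('wrist');save('w2',viewer.read_camera('wrist')[130:310,180:380])
for d in viewer.pinpoint('start_top','wrist')[:2]: print(round(d['confidence'],2),w('wrist',d['at'],ci).round(1))
```

```text
8.9 [ 429.  -165.1   92.4] [-0.2 -1.   0.5] [ 0.39  0.34 -0.11  2.15  0.06  0.66  0.24]
84 84.0 [0.2 1.1 0.4]
82 82.4 [-1.3  0.4  4.5]
80 80.2 [ 1.2 -0.3  4.2]
78 77.6 [-0.2 -0.1  0. ]
76 75.7 [ 1.  -0.4  0.4]
74 75.2 [-5.   1.2 15. ]
 11.29 [ 428.  -164.9  159.3] [ 0.  -0.3 -0.1] [ 0.4   0.23 -0.11  2.1   0.04  0.82  0.26]
0.67 [ 427.6 -163.1   71.9]
```

View pics/w2.png

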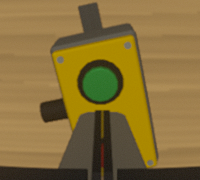

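The green button has latched: the force fell away past 5 mm, it met a hard stop at 75 mm, and the crop shows the cap sunk at (100,85). Next comes the lever, starting with a guarded push from the +y side.

Run:
```python
from h import *
robot.servo_line([428,-165,340],feed=300)
robot.movep([581,285,340],O);st()
ci=viewer.camera_info('top');viewer.read_camera('top')
robot.servo_line([581,285,178],feed=200);st()
y=250
while y>=115:
  robot.servo_line([581,y,178],feed=90);s=robot.observe();f=np.array(s['contact_force']);print(y,np.round(s['tcp_pos'],1),f.round(1))
  if np.linalg.norm(f)>30: break
  y-=15
b=viewer.read_camera('scene');save('s2',cv2.resize(b[90:240,200:400],(800,600)))
for d in viewer.pinpoint('lever_grip','scene')[:1]: print(d['confidence'],w('scene',d['at']).round())
```

```text
13.88 [581.6 283.4 339.8] [-0.3  1.   0.1] [-0.12  0.44 -0.55  1.43  0.23  1.34 -0.68]
 14.88 [581.8 285.5 179.4] [0.1 0.  0.7] [-0.14  0.56 -0.52  1.61  0.31  1.05 -0.75]
250 [581.3 249.4 178.3] [-0.2  0.4 -0.1]
235 [580.3 238.9 179. ] [-0.9  7.8  0.9]
220 [580.6 232.6 183.5] [-5.3 18.7 15.8]
205 [581.6 209.1 180.9] [ 0.4  0.3 -0.1]
190 [581.  187.3 177.1] [ 0.6 -0.   0.1]
175 [581.1 173.7 177.8] [0.8 0.2 0.7]
160 [581.2 159.  178. ] [-0.3  0.3 -0.3]
145 [581.2 144.  178. ] [ 0.1 -0.2  0.1]
130 [581.  130.8 178.3] [-0.2  2.9  0. ]
115 [581.  117.7 178.1] [ 0.3  7.2 -0.1]
```

View pics/s2.png

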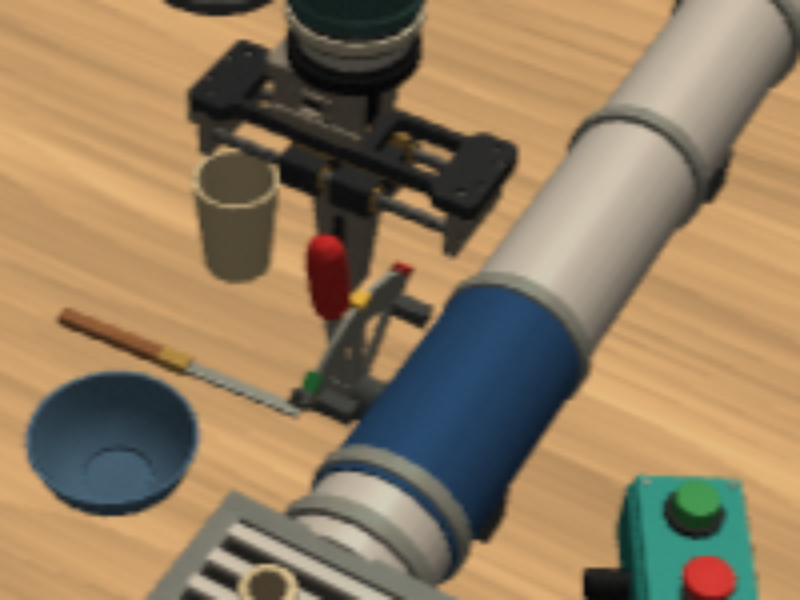

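The scene crop shows the lever upright in its notch, with its grip at (327,280) and the fingers behind it. I'll push on to the stop.

Run:
```python
from h import *
y=105
while y>=45:
  robot.servo_line([581,y,178],feed=80);s=robot.observe();f=np.array(s['contact_force']);print(y,np.round(s['tcp_pos'],1),f.round(1))
  if np.linalg.norm(f)>25 and y<75: break
  y-=6
robot.servo_line([581,110,185],feed=150)
robot.servo_line([581,130,330],feed=250);st()
b=viewer.read_camera('scene');save('s3',cv2.resize(b[110:290,130:370],(800,600)))
for d in viewer.pinpoint('lever_grip','scene')[:1]: print(d['confidence'],w('scene',d['at']).round())
```

```text
105 [580.8 108.6 177.4] [ 0.7  8.6 -4.4]
99 [580.5 103.1 177. ] [ 2.4  8.7 -7.7]
93 [580.   96.1 176.8] [ 0.4  8.1 -5.2]
87 [580.6  87.1 177.5] [-0.1  0.5 -0.5]
81 [581.3  79.5 178.1] [-0.3  0.1  0.3]
75 [581.1  73.9 178.1] [0.5 0.4 0.8]
69 [581.1  68.3 178. ] [-0.1  0.3 -0.4]
63 [581.   62.4 178. ] [ 1.3 -0.   0.7]
57 [581.  57. 178.] [-1.6  1.   0.6]
51 [580.9  55.4 178.5] [-0.3  9.2  0.7]
45 [580.9  54.4 178.8] [-0.4 18.2 -0.5]
 22.47 [580.5 128.6 328.5] [-0.1 -0.5 -0.9] [ 0.15  0.34 -0.55  1.58  0.19  1.28 -0.43]
0.58 [578.  30. 177.]
```

View pics/s3.png

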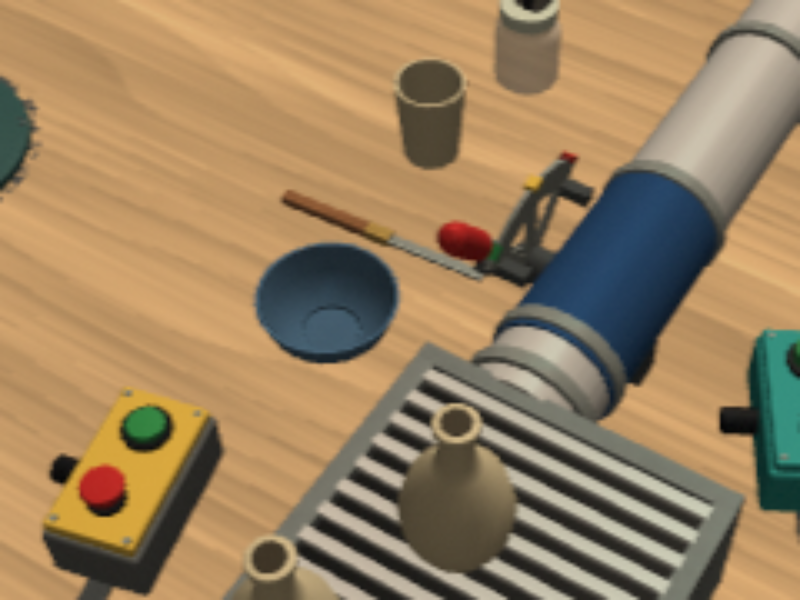

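The lever is at the green stud, with its grip at (465,242) and measured at y 30, z 177 as expected. It met the hard stop and stayed there after I let go. The green button at (147,425) is still sunk, and nothing else has moved.

```bash
python3 -c "
from h import *
print(robot.job_done())"
```

```text
the job is handed in; nothing more can be done
None
```

The job is handed in: I latched the green start button first, with the damper still shut, then pushed the lever past its click to the fully open stop at the green mark, where it stayed, with the arm clear and about 22.5 s on the clock.

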